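# Push a stuck chocolate bar out of its mould

## Robot

A 6-joint arm with a two-finger parallel gripper is mounted at the origin on the work surface. World frame = base frame: x ahead of the robot, y to its left, z up, the work surface at z = 0. Lengths are in m, angles in rad, forces in N, time in s.
With the tool pointing down it reaches from about 0.3 to 0.875 m from the base axis. Payload 6.4 kg.
Tool frame: the origin (TCP) lies at the centre of the arm's flange, where the gripper is bolted on; the fingertips stand 173 mm ahead of it and the grasp point (between the pads) lies 155 mm ahead of it; z points along the fingers, x is the direction in which the jaws open and shut, and the axes are right-handed (so a half turn about z gives the same grasp; the last joint's range is limited). The gripper opens to 85 mm and grips with 20 to 120 N. Pads are 22 mm wide; open, the fingers measure 114 mm over their backs; the gripper's body (76 mm by 85 mm) begins 54 mm behind the grasp point. The pads swing forward as they close: fully open they stand 13 mm farther back than shut.
Start: joints at [1.009, 0.181, 1.607, -0, 1.354, -0.206], TCP at [0.2, 0.539, 0.405] pointing down, gripper open.
Joint ranges: [-2.99, 2.99], [-0.89, 2.07], [0.3, 2.58], [-1.14, 4.28], [0, 2.63], [-3.12, 3.12]. Speed limits (rad/s): [2.57, 2.57, 3.01, 3.14, 3.14, 3.14].

## Interface

Orientations are given as a unit quaternion [w, x, y, z].
In Python, from bench import ctrl gives the robot as it stands. The module is installed in compiled form; this text tells all that it offers.
- The arm moves only by the tool move_arm, never from a script. Its argument "moves" is a list of rows, each an object of numbers: "gripper": the opening in per cent of the stroke, from 0 (shut) to 100 (fully open); "x", "y", "z": the shift along the tool's x, y, z in cm; "roll": the turn about the tool's z in degrees. In form: [{"gripper": .., "x": .., "y": .., "z": .., "roll": ..}, ...]. A call has 1 to 5 rows; each row shifts and turns the commanded pose from where the row before left it, along the tool's axes as they then stand; what a row does not reach is not made up. A row lasts 1/8 s, in which the tool goes at most 62.5 mm and 10.7 degrees, less where a joint would pass 70% of its speed; a pose out of reach is approached as far as the arm can. A call is refused whole if a number of a shift passes 6.25 or a number of a turn 10.7, either way. A call with a gripper value outside its range is refused whole. The fingers move at their own pace and stop on an object; the grip force is fixed at half the most. Time passes only in rows, so rows that do not move let the fingers close. It gives the time, the measured TCP pose, the force and the opening at its end, in the units of the state.
- ctrl.get_obs(): the state, without advancing time (a new reading comes with each control period).
- ctrl.camera(name): name is "side" or "top" or "wrist"; returns a dict with "img" (400x640x3 uint8, red, green, blue), "fx", "fy", "cx", "cy" (pixels), "world_from_camera" (4x4, takes a point from camera to world coordinates); the wrist camera has in their place "tool_from_camera" (4x4, takes a point from camera to tool coordinates, whose origin is the TCP and whose axes are the tool frame's). Camera axes: x right, y up, looking along -z (the intrinsics and any distortion apply to the point x, -y, -z); pixel columns grow to the right and rows downward; lengths in m; the calibration is good to about 2 mm. The wrist camera is an equidistant fisheye: a pixel r from the principal point sees the ray r / f radians off the axis. A picture is of the moment at which its call begins: read the wrist's pose just before it. There is no depth.
- ctrl.hand_in(): hands the job in, once; it reports no verdict.
The state is a dict: "time_s": time; "q": joint angles; "dq": joint speeds; "joint_efforts": joint torques, N m; "eef_pos": TCP position; "eef_rot": TCP orientation; "wrist_force": force on the tool from outside, world axes, zero at the start; "torque": the same for the moment, N m; "opening": opening from 0.0 (shut) to 1.0 (fully open).
Only numpy, scipy, OpenCV 4.12 (cv2) and the standard library are available. Lean on these libraries where they do the work, as an engineer would, in place of code of your own. Each camera call takes 0.05 s, during which the arm holds its last target. There are 200 camera calls.

## Task

The chocolate bar is stuck in the clear tunnel mould. Take the pusher that lies half under the low cooling rack, and with its thin end push the bar from behind, through the hole in the mould's back wall, until it lies flat on the landing in front, wholly clear of the mould. Then draw the pusher out and lay it down on the bench; do not touch the chocolate bar with the gripper's fingers, and leave the jar, the bowl, the tin and the small round cake where they stand.

Things in the scene. Friction and masses are not known exactly. Their poses are not given: they have to be found in the camera images.
- mould: Mould fixed to the bench: white base 248 long, 90 wide, 32 high; a clear rigid tunnel, roof slotted 31 wide (79 wide, top 78 above the bench) over its first 98 mm. Origin: at bench level under the middle of the back wall's outer face; +x is the push direction, from back wall to open mouth; z up. Steel clamps stick out sideways to 71 mm from the centre line, 32 high, at x = 47 to 61. Behind the back wall is open bench.
- mould_hole (a point): Centre of the access hole on the back wall's outer face, 51 mm above the bench. The hole is square, 30 x 30, its axis along the mould's x; the back wall is 12 thick.
- mould_mouth (a point): Centre of the tunnel's open mouth, 98 mm ahead of mould_hole along the mould's x. Beyond it, x = 98 to 248 mm, the base is the flat landing, level with the tunnel floor (32 above the bench), with 6 mm high rims along its sides.
- bar: Brown chocolate bar, four segments on top, 85 long (x), 50 wide, 36 high, 0.17 kg. Origin: centre of its underside. It starts in the tunnel, rear end 13 mm ahead of mould_hole, gripped by spring pads in the side walls: 8 to 16 N of push moves it until its rear is 74 mm ahead of mould_hole, then it slides freely. A push of 85 mm brings its rear to the mouth.
- pusher: Tool of about 0.19 kg: white square handle 60 long, 30 x 30, in line with a steel bar 16 x 16 that stands 139 out of it. Origin: centre of the handle's underside; x from handle to tip; the axis is 15 above the underside and it lies level. Mass centre in the handle's front part. At first the handle is under the rack, 100 to 120 mm of bar in the open: draw it out by the bar, then take the handle.
- pusher_handle (a point): Centre of the pusher's handle.
- pusher_tip (a point): Middle of the end face of the pusher's bar, 169 mm from pusher_handle along the pusher's x. Over 100 mm of the bar must enter the mould to push the chocolate clear.
- rack: Low steel cooling rack fixed to the bench, 220 wide, 150 deep, 50 mm free below its deck, a tray of chocolates on top (82 high in all). Origin: at bench level under the middle of its open front edge; +x points out over the open bench, the rack lies behind (-x). Legs 10 mm thick at its four corners.
- jar: Bystander: glass jar with a steel cap, 68 across, 100 high. Origin: centre of its underside.
- bowl: Bystander: steel bowl, 100 across, 55 high. Origin: centre of its underside.
- tin: Bystander: tin with a paper label, 72 across, 90 high. Origin: centre of its underside.
- block: Bystander: round chocolate cake, 70 across, 30 high. Origin: centre of its underside.
Mind the look-alikes: they are no part of the job. Leave any brown look-alike of the pusher alone.

How it is judged:
On the way, in this order (a step that is already met when the one before it is completed fails the run):
1. the pusher's handle is drawn out from under the rack (x of pusher_handle in the frame of rack above 0.032 m), for 0.1 s.
2. the pusher's tip is in the access hole of the back wall (x of pusher_tip in the frame of mould between 0.004 and 0.2 m and y of pusher_tip in the frame of mould_hole between -0.015 and 0.015 m and z of pusher_tip in the frame of mould_hole between -0.015 and 0.015 m), for 0.1 s.
3. the bar is wholly out of the mouth, with the pusher still through the tunnel behind it (x of bar in the frame of mould between 0.1435 and 0.235 m and x of pusher_tip in the frame of mould above 0.085 m), for 0.1 s.
At the end, for the whole second after the job is handed in: The bar lies still and flat on the landing, rear end 3 mm or more beyond the mouth, its centre within 30 mm of the centre line and at most 235 mm from the mould's back face; the pusher lies still on the bench, handle centre and tip both under 35 mm high (x of bar in the frame of mould between 0.1435 and 0.235 m and y of bar in the frame of mould between -0.03 and 0.03 m and z of bar in the frame of mould between 0.028 and 0.04 m and angle between bar's own z axis and vertical below 0.15 rad and linear speed of each of bar, pusher below 0.02 m/s and height (world z) of each of pusher_handle, pusher_tip below 0.035 m); the robot touches nothing.
It fails at once if the gripper's fingers touch the chocolate bar (contact force between the fingers and bar above 0.5 N).
It fails at once if a bystander is moved by more than 40 mm (distance of any of jar, bowl, tin, block from where it was at the start of the episode above 0.04 m).
It also fails if it takes over 51 s, if anything falls off the work surface, if the arm or the gripper's body presses on something with over 40 N, if the wrist force passes 120 N, or if a joint passes its speed limit or range.

## Working session

There is one attempt and no reset: what is moved stays moved. The work goes in short steps, Python scripts to look and compute and a tool call to move; the robot and the scene stay as the last step left them, time stands still between calls to the robot, and variables do not carry over. Pictures are saved under pics/ and viewed, about 8 in all and at most 12, crops included, and the job is handed in when it is done.

Besides the shell and the picture viewer there is one more tool, called after "Request:" as a command line: name --argument value ..., lists and objects as JSON in quotes. move_arm: Moves the arm, as the interface text tells. Its arguments: {"type":"object","properties":{"moves":{"type":"array","items":{"type":"object","properties":{"gripper":{"type":"number"},"x":{"type":"number"},"y":{"type":"number"},"z":{"type":"number"},"roll":{"type":"number"}}}}},"required":["moves"]}

```bash
mkdir -p pics; cat > h.py <<'E'
import numpy as np, cv2
from bench import ctrl
from scipy.spatial.transform import Rotation as R
def snap(n,f):
    o=ctrl.get_obs(); c=ctrl.camera(n); cv2.imwrite(f'pics/{f}.png',c['img'][:,:,::-1]); np.savez(f'pics/{f}.npz',pos=o['eef_pos'],rot=o['eef_rot'],**c); return c
def T(c):
    if 'world_from_camera' in c: return np.array(c['world_from_camera'])
    q=c['rot']; M=np.eye(4); M[:3,:3]=R.from_quat([q[1],q[2],q[3],q[0]]).as_matrix(); M[:3,3]=c['pos']; return M@c['tool_from_camera']
def ray(c,u,v):
    x=(u-c['cx'])/c['fx']; y=(v-c['cy'])/c['fy']
    if 'world_from_camera' in c: d=np.array([x,-y,-1.])
    else:
        r=np.hypot(x,y)+1e-12; d=np.array([x/r*np.sin(r),-y/r*np.sin(r),-np.cos(r)])
    M=T(c); return M[:3,3],M[:3,:3]@d
def onz(c,u,v,z):
    o,d=ray(c,u,v); return o+d*(z-o[2])/d[2]
def load(f): return dict(np.load(f'pics/{f}.npz'))
E
python3 - <<'E'
from h import *
for n in('top','side','wrist'):
    c=snap(n,n+'0'); print(n,T(c).round(3).tolist() if n!='wrist' else c['tool_from_camera'],c['fx'],c['cx'],c['cy'])
print(ctrl.get_obs())
E
```

```text
top [[0.018, 0.988, -0.155, 0.385], [-0.999, 0.024, 0.034, -0.105], [0.037, 0.155, 0.987, 1.0], [0.0, 0.0, 0.0, 1.0]] 413.20727716287166 317.5850968592654 202.69507211846974
side [[-0.995, 0.076, -0.07, 0.477], [-0.104, -0.745, 0.659, 0.635], [-0.002, 0.662, 0.749, 0.91], [0.0, 0.0, 0.0, 1.0]] 495.6991890951395 323.39534750999195 190.92131031016152
wrist [[ 9.99999451e-01 -1.68215689e-04  1.03458102e-03 -2.24333279e-04]
 [ 1.45525361e-04 -9.55197369e-01 -2.95969535e-01 -7.54255910e-02]
 [ 1.03801579e-03  2.95969523e-01 -9.55196819e-01  3.05931010e-02]
 [ 0.00000000e+00  0.00000000e+00  0.00000000e+00  1.00000000e+00]] 309.70691628693146 318.6645622563315 204.19959895071509
{'time_s': 0.15, 'q': array([ 1.00868927e+00,  1.81382983e-01,  1.60774650e+00, -1.27693885e-05,
        1.35380729e+00, -2.06268589e-01]), 'dq': array([ 0.00110378, -0.00147957, -0.00421135,  0.00102066, -0.00063075,
       -0.0017427 ]), 'joint_efforts': array([ 5.43589995e-04, -4.45261252e+01, -3.51697969e+01, -2.24397081e-04,
        5.80376422e-03, -3.71590443e-05]), 'eef_pos': array([0.20018534, 0.53883273, 0.40399925]), 'eef_rot': array([ 2.68200054e-04,  8.21088678e-01,  5.70800255e-01, -6.16255367e-04]), 'wrist_force': array([ 0.38363943, -0.38376223, -0.47887511]), 'torque': array([ 0.01562309,  0.02355477, -0.06352753]), 'opening': 0.999785494751252}
```

View pics/top0.png

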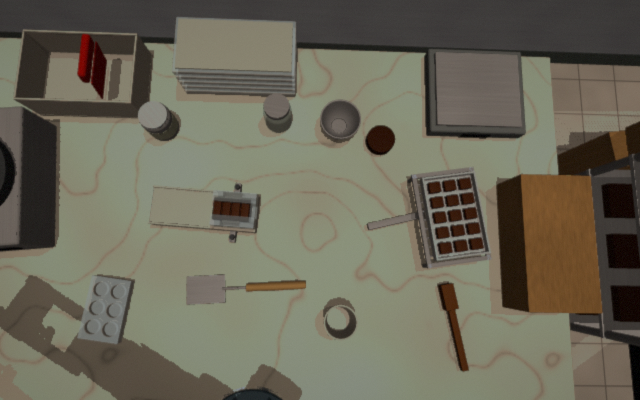

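View pics/side0.png

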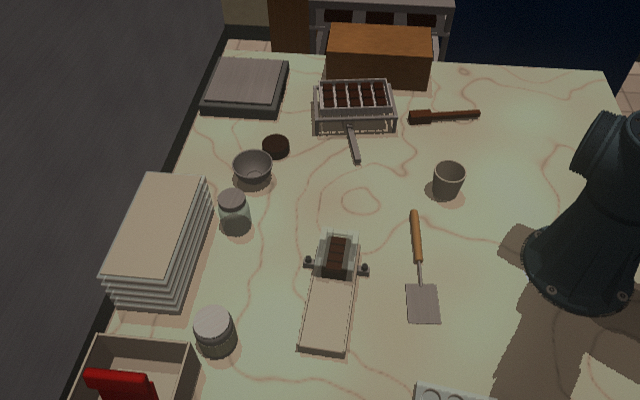

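Top view: the pusher's bar runs from about (370,226) to (413,215), under the rack. The mould's back wall is at about (258,213) and it pushes to the left (+y). I'll zoom in for exact corners.

```bash
python3 - <<'E'
from h import *
a=cv2.imread('pics/top0.png'); b=cv2.imread('pics/side0.png')
A=cv2.resize(a[175:245,140:270],(780,420),interpolation=cv2.INTER_CUBIC)[:, :]
B=cv2.resize(a[160:275,355:495],None,fx=3,fy=3,interpolation=cv2.INTER_CUBIC)
C=cv2.resize(b[70:170,300:410],None,fx=3.5,fy=3.5,interpolation=cv2.INTER_CUBIC)
A=cv2.resize(A,(800,431))[:250*2]
im=np.zeros((600,800,3),np.uint8)
A=cv2.resize(a[175:245,140:270],(464,250),interpolation=cv2.INTER_CUBIC)
im[:250,:464]=A; im[255:600,:420]=B; im[250:600,420:805][:, :380]=C[:350,:380]
cv2.imwrite('pics/z.png',im)
c=load('top0')
for n,p,z in [('tip',(370,226),.023),('barAtRack',(413,215),.023),('rackFL',(410,175),.05),('rackFR',(422,265),.05),('backwall top',(259,195),.078),('bw2',(256,231),.078),('base far',(152,188),.032),('base far2',(150,226),.032),('jar',(277,103),.1),('bowl',(340,115),.055),('cake',(380,138),.03),('cup',(339,318),.07),('spat',(305,285),.02)]: print(n,onz(c,*p,z).round(3))
E
```

```text
tip [ 0.485 -0.264  0.023]
barAtRack [ 0.514 -0.368  0.023]
rackFL [ 0.606 -0.355  0.05 ]
rackFR [ 0.395 -0.38   0.05 ]
backwall top [ 0.544 -0.004  0.078]
bw2 [ 0.463 -0.     0.078]
base far [0.563 0.252 0.032]
base far2 [0.473 0.25  0.032]
jar [ 0.755 -0.039  0.1  ]
bowl [ 0.748 -0.187  0.055]
cake [ 0.702 -0.288  0.03 ]
cup [ 0.277 -0.188  0.07 ]
spat [ 0.345 -0.112  0.02 ]
```

View pics/z.png

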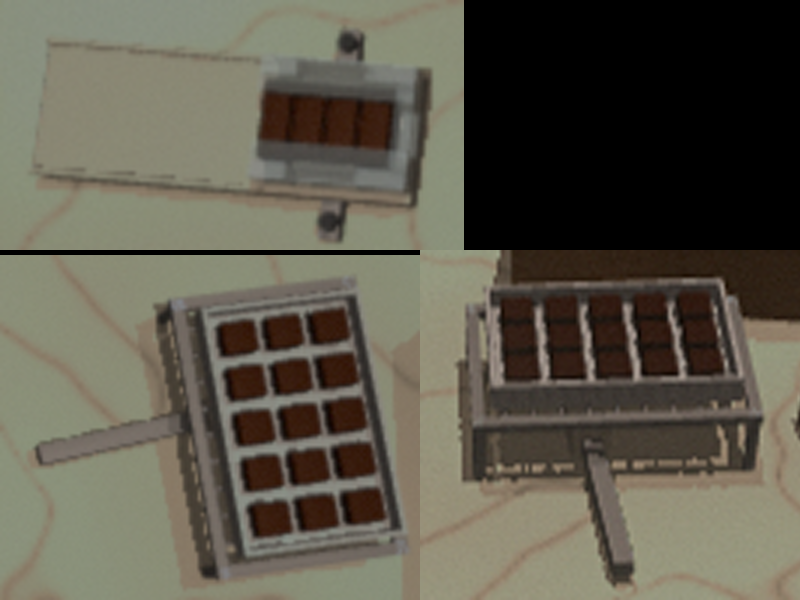

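Zoomed corners: pusher tip centre at (368,227), bar at the rack's edge at (416,216). Mould base corners at (153.4,186.5), (149.8,224), (256.8,232.2) and (260.5,194).

```bash
cat >> h.py <<'E'
def yaw(o):
    w,x,y,z=o['eef_rot']; return np.degrees(np.arctan2(2*(x*y+w*z),1-2*(y*y+z*z)))
def go(p,yd=None,roll_first=True):
    """deltas (cm) in tool axes for grasp point p (world), tool assumed down; yaw yd after rolling first"""
    o=ctrl.get_obs(); y0=yaw(o); 
    if yd is None: yd=y0
    d=(np.array(p)+[0,0,.155]-o['eef_pos'])*100; a=np.radians(yd)
    print('t',round(o['time_s'],2),'grasp',(o['eef_pos']-[0,0,.155]).round(4),'yaw',round(y0,2),'ROLL',round(((y0-yd+180)%360)-180,1),'dx,dy,dz',np.round([d[0]*np.cos(a)+d[1]*np.sin(a),d[0]*np.sin(a)-d[1]*np.cos(a),-d[2]],2),'F',np.round(o['wrist_force'],1),'op',round(o['opening'],3))
E
python3 - <<'E'
from h import *
c=load('top0')
tip=onz(c,368,226.7,.015);r=onz(c,416,216,.023); d=r-tip; t2=onz(c,368,226.7,.023); d=t2-r
print('pusher tip',tip,t2,'dir',np.degrees(np.arctan2(d[1],d[0])))
P=[onz(c,u,v,.032) for u,v in [(153.4,186.5),(149.8,224),(256.8,232.2),(260.5,194)]]; P=np.array(P);print(P.round(3))
f=(P[0]+P[1])/2;b=(P[2]+P[3])/2; m=f-b; print('back',b,'front',f,'yaw',np.degrees(np.arctan2(m[1],m[0])),np.linalg.norm(m))
s=load('side0') # side checks
u,v=300+ (622-420)/3.5, 70+(570-250)/3.5; print('side tip',onz(s,u,v,.015))
for n,p in [('rackFL',(355+175/3,160+(300-255)/3)),('rackFR',(355+215/3,160+(575-255)/3))]: print(n,onz(c,*p,.05))
go([.49,-.29,.25],15)
E
```

```text
pusher tip [ 0.48444405 -0.26070027  0.015     ] [ 0.48363522 -0.25943503  0.023     ] dir 103.72490827370079
[[ 0.567  0.249  0.032]
 [ 0.478  0.251  0.032]
 [ 0.464  0.003  0.032]
 [ 0.555 -0.002  0.032]]
back [5.09534798e-01 4.18640614e-04 3.20000000e-02] front [0.52228455 0.2500892  0.032     ] yaw 87.07665633130028 0.24999588908573997
side tip [ 0.48419889 -0.26046528  0.015     ]
rackFL [ 0.60646171 -0.36348121  0.05      ]
rackFR [ 0.39175561 -0.39049204  0.05      ]
t 0.15 grasp [0.2002 0.5388 0.249 ] yaw 69.61 ROLL 54.6 dx,dy,dz [ 6.54 87.56 -0.1 ] F [ 0.4 -0.4 -0.5] op 1.0
```

Request:
move_arm --moves '[{"roll":10.5},{"roll":10.5},{"roll":10.5},{"roll":10.5},{"roll":10.5}]'

```text
validation failed for argument at $.mo...
```

```bash
python3 -c "
from h import *
go([.4918,-.2916,.12],13.7)
go([.4918,-.2916,.12])"
```

```text
t 0.15 grasp [0.2002 0.5388 0.249 ] yaw 69.61 ROLL 55.9 dx,dy,dz [ 8.66 87.59 12.9 ] F [ 0.4 -0.4 -0.5] op 1.0
t 0.15 grasp [0.2002 0.5388 0.249 ] yaw 69.61 ROLL 0.0 dx,dy,dz [-67.68  56.26  12.9 ] F [ 0.4 -0.4 -0.5] op 1.0
```

Request:
move_arm --moves '[{"gripper":100,"x":0,"y":0,"z":0,"roll":10.5},{"gripper":100,"x":0,"y":0,"z":0,"roll":10.5},{"gripper":100,"x":0,"y":0,"z":0,"roll":10.5},{"gripper":100,"x":0,"y":0,"z":0,"roll":10.5},{"gripper":100,"x":0,"y":0,"z":0,"roll":10.5}]'

```text
time_s: 0.78
eef_pos: [0.2002, 0.5389, 0.4043]
eef_rot: [0.0, 0.989, 0.146, -0.0]
wrist_force: [0.3, 1.2, 0.0]
opening: 1.004
```

```bash
python3 -c "
from h import *
go([.4918,-.2916,.12],13.7)
go([.4918,-.2916,.12])"
```

```text
t 0.78 grasp [0.2002 0.5389 0.2493] yaw 16.77 ROLL 3.1 dx,dy,dz [ 8.66 87.59 12.93] F [0.3 1.2 0. ] op 1.004
t 0.78 grasp [0.2002 0.5389 0.2493] yaw 16.77 ROLL 0.0 dx,dy,dz [ 3.96 87.93 12.93] F [0.3 1.2 0. ] op 1.004
```

Request:
move_arm --moves '[{"gripper":100,"x":0,"y":0,"z":0,"roll":3.2},{"gripper":100,"x":0.6,"y":5.9,"z":0,"roll":0},{"gripper":100,"x":0.6,"y":5.9,"z":0,"roll":0},{"gripper":100,"x":0.6,"y":5.9,"z":0,"roll":0},{"gripper":100,"x":0.6,"y":5.9,"z":0,"roll":0}]'

```text
time_s: 1.4
eef_pos: [0.2804, 0.314, 0.4045]
eef_rot: [0.0, 0.993, 0.122, 0.0]
wrist_force: [1.7, -0.0, 0.7]
opening: 0.999
```

Request:
move_arm --moves '[{"gripper":100,"x":0.6,"y":5.9,"z":0,"roll":0},{"gripper":100,"x":0.6,"y":5.9,"z":0,"roll":0},{"gripper":100,"x":0.6,"y":5.9,"z":0,"roll":0},{"gripper":100,"x":0.6,"y":5.9,"z":0,"roll":0},{"gripper":100,"x":0.6,"y":5.9,"z":0,"roll":0}]'

```text
time_s: 2.02
eef_pos: [0.3805, 0.0347, 0.4049]
eef_rot: [0.0, 0.993, 0.121, 0.001]
wrist_force: [0.8, 1.3, -0.3]
opening: 0.999
```

Request:
move_arm --moves '[{"gripper":100,"x":0.6,"y":5.9,"z":0,"roll":0},{"gripper":100,"x":0.6,"y":5.9,"z":1,"roll":0},{"gripper":100,"x":0.6,"y":5.9,"z":3,"roll":0},{"gripper":100,"x":0.6,"y":5.9,"z":3,"roll":0},{"gripper":100,"x":0,"y":0,"z":3,"roll":0}]'

```text
time_s: 2.65
eef_pos: [0.4588, -0.1837, 0.3074]
eef_rot: [0.001, 0.993, 0.119, 0.0]
wrist_force: [0.2, 0.8, -0.7]
opening: 0.999
```

```bash
python3 -c "
from h import *
go([.4918,-.2916,.025],13.7)
snap('wrist','w1')"
```

```text
t 2.65 grasp [ 0.4588 -0.1837  0.1524] yaw 13.68 ROLL -0.0 dx,dy,dz [ 0.65 11.27 12.74] F [ 0.2  0.8 -0.7] op 0.999
```

View pics/w1.png

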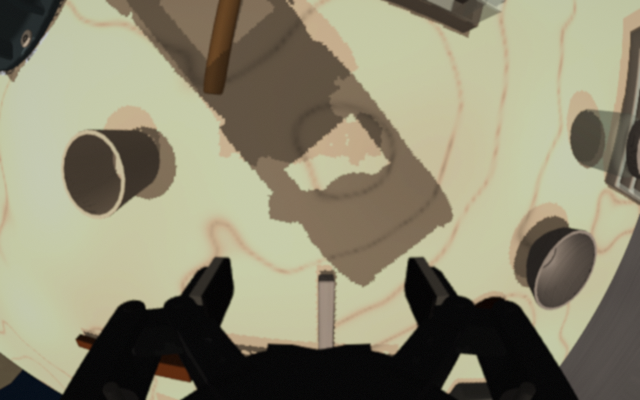

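The wrist view shows the bar upright at u≈326, tip at about (326,272). It is parallel to the tool's y axis, and the offset agrees with the top view.

Request:
move_arm --moves '[{"gripper":100,"x":0.3,"y":5.6,"z":3,"roll":0},{"gripper":100,"x":0.3,"y":5.7,"z":3,"roll":0},{"gripper":100,"x":0,"y":0,"z":3,"roll":0},{"gripper":100,"x":0,"y":0,"z":2.2,"roll":0},{"gripper":100,"x":0,"y":0,"z":0,"roll":0}]'

```text
time_s: 3.32
eef_pos: [0.4895, -0.2847, 0.1962]
eef_rot: [-0.002, 0.993, 0.121, -0.001]
wrist_force: [-0.2, 0.1, 0.1]
opening: 0.999
```

```bash
python3 -c "
from h import *
go([.4918,-.2916,.025],13.7)"
```

```text
t 3.33 grasp [ 0.4895 -0.2847  0.0412] yaw 13.93 ROLL 0.2 dx,dy,dz [0.06 0.72 1.62] F [-0.2  0.1  0.1] op 0.999
```

Request:
move_arm --moves '[{"gripper":100,"x":0,"y":0.7,"z":1.6,"roll":0},{"gripper":100,"x":0,"y":0,"z":0.2,"roll":0},{"gripper":0,"x":0,"y":0,"z":0,"roll":0},{"gripper":0,"x":0,"y":0,"z":0,"roll":0},{"gripper":0,"x":0,"y":0,"z":0,"roll":0}]'

```text
time_s: 3.95
eef_pos: [0.4921, -0.2925, 0.1801]
eef_rot: [0.0, 0.993, 0.121, 0.0]
wrist_force: [0.7, 0.5, 1.1]
opening: 0.376
```

Request:
move_arm --moves '[{"gripper":0,"x":0,"y":0,"z":0,"roll":0},{"gripper":0,"x":0,"y":0,"z":0,"roll":0}]'

```text
time_s: 4.2
eef_pos: [0.4921, -0.2925, 0.18]
eef_rot: [0.0, 0.993, 0.121, 0.0]
wrist_force: [0.8, 0.9, 1.8]
opening: 0.171
```

```bash
python3 -c "
from h import *
go([.4918,-.2916,.025],13.7)"
```

```text
t 4.2 grasp [ 0.4921 -0.2925  0.025 ] yaw 13.92 ROLL 0.2 dx,dy,dz [-0.01 -0.1  -0.  ] F [0.8 0.9 1.8] op 0.171
```

Request:
move_arm --moves '[{"gripper":0,"x":0,"y":0,"z":0,"roll":0},{"gripper":0,"x":0,"y":-1.5,"z":0,"roll":0},{"gripper":0,"x":0,"y":-2.5,"z":0,"roll":0},{"gripper":0,"x":0,"y":-2.5,"z":0,"roll":0},{"gripper":0,"x":0,"y":-2.5,"z":0,"roll":0}]'

```text
time_s: 4.82
eef_pos: [0.4699, -0.204, 0.1799]
eef_rot: [0.0, 0.993, 0.121, 0.0]
wrist_force: [1.2, -1.7, 0.0]
opening: 0.169
```

Request:
move_arm --moves '[{"gripper":0,"x":0,"y":-2.5,"z":0,"roll":0},{"gripper":0,"x":0,"y":-2.5,"z":0,"roll":0},{"gripper":0,"x":0,"y":-1,"z":0,"roll":0},{"gripper":0,"x":0,"y":0,"z":0,"roll":0},{"gripper":0,"x":0,"y":0,"z":0,"roll":0}]'

```text
time_s: 5.45
eef_pos: [0.4559, -0.1469, 0.1796]
eef_rot: [-0.0, 0.993, 0.121, -0.0]
wrist_force: [-0.5, 2.6, 2.3]
opening: 0.172
```

Request:
move_arm --moves '[{"gripper":100,"x":0,"y":0,"z":0,"roll":0},{"gripper":100,"x":0,"y":0,"z":0,"roll":0},{"gripper":100,"x":0,"y":0,"z":0,"roll":0},{"gripper":100,"x":0,"y":0,"z":-5,"roll":0},{"gripper":100,"x":0,"y":0,"z":-5,"roll":0}]'

```text
time_s: 6.08
eef_pos: [0.4555, -0.1469, 0.2802]
eef_rot: [-0.001, 0.993, 0.121, -0.001]
wrist_force: [0.8, -0.1, 0.9]
opening: 1.002
```

```bash
python3 -c "
from h import *
go([.49,-.2916,.025],13.7)
a=snap('top','t2')['img'];snap('wrist','w2'); snap('side','s2'); a=a[:,:,::-1]
cv2.imwrite('pics/z2.png',np.vstack([cv2.resize(a[160:275,280:480],(800,460),interpolation=cv2.INTER_CUBIC)]))"
```

```text
t 6.08 grasp [ 0.4555 -0.1469  0.1252] yaw 13.89 ROLL 0.2 dx,dy,dz [-0.08 14.87 10.02] F [ 0.8 -0.1  0.9] op 1.002
```

View pics/z2.png

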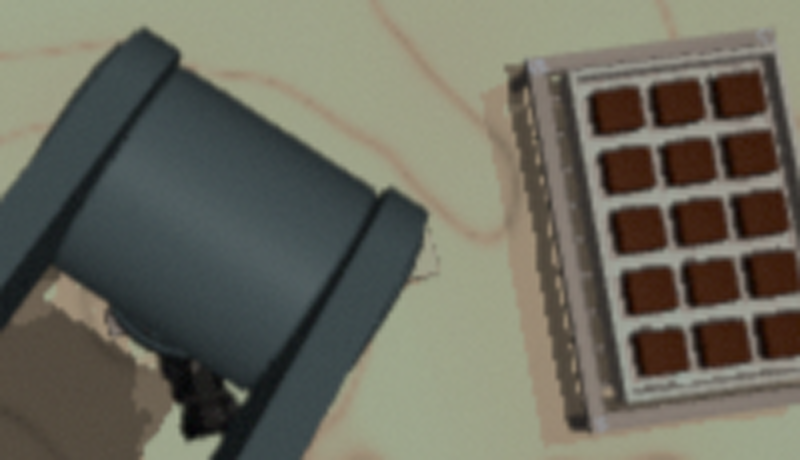

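```bash
python3 -c "
from h import *
c=load('t2'); print(onz(c,389,225.5,.03),onz(c,389,225.5,.015))
go([.487,-.275,.021])"
```

```text
[ 0.48687379 -0.30842238  0.03      ] [ 0.48845135 -0.31156903  0.015     ]
t 6.22 grasp [ 0.457  -0.1477  0.1275] yaw 13.91 ROLL 0.0 dx,dy,dz [-0.15 13.08 10.65] F [0.1 0.9 1.2] op 1.004
```

View pics/s2.png

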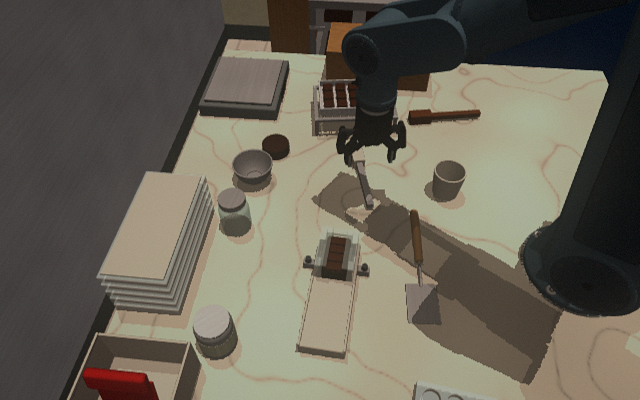

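The side view shows the pusher free of the rack, tip at about (370,206) and handle under the gripper. Next I take the handle.

Request:
move_arm --moves '[{"gripper":100,"x":0,"y":4.5,"z":0,"roll":0},{"gripper":100,"x":0,"y":4.5,"z":0,"roll":0},{"gripper":100,"x":0,"y":4,"z":0,"roll":0},{"gripper":100,"x":0,"y":0,"z":3,"roll":0},{"gripper":100,"x":0,"y":0,"z":0,"roll":0}]'

```text
time_s: 6.85
eef_pos: [0.4855, -0.2723, 0.2458]
eef_rot: [-0.003, 0.993, 0.121, -0.003]
wrist_force: [-0.5, -0.3, 0.5]
opening: 1.002
```

```bash
python3 -c "
from h import *
go([.487,-.275,.021])
snap('wrist','w3')"
```

```text
t 6.85 grasp [ 0.4855 -0.2723  0.0908] yaw 13.86 ROLL 0.0 dx,dy,dz [0.08 0.3  6.98] F [-0.5 -0.3  0.5] op 1.002
```

View pics/w3.png

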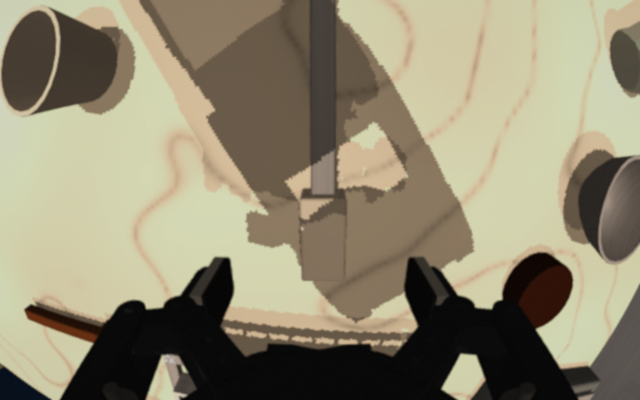

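```bash
python3 -c "
from h import *
c=load('w3'); f=onz(c,323,199,.03);r=onz(c,325,281,.03); m=(f+r)/2; print(f,r,m,np.linalg.norm(f-r)); d=f-r;print(np.degrees(np.arctan2(d[1],d[0])))
b=onz(c,323,20,.023);e=onz(c,323,190,.023);d=b-e;print(b,e,np.degrees(np.arctan2(d[1],d[0])))
m=m+.003*d/np.linalg.norm(d);go([m[0],m[1],.021])"
```

```text
[ 0.48161482 -0.25008456  0.03      ] [ 0.49738202 -0.30698033  0.03      ] [ 0.48949842 -0.27853245  0.03      ] 0.05904010100847923
105.4893469834617
[ 0.45457831 -0.14075607  0.023     ] [ 0.48069782 -0.24617834  0.023     ] 103.91543501561297
t 6.9 grasp [ 0.4861 -0.2724  0.0924] yaw 13.89 ROLL 0.0 dx,dy,dz [0.18 0.38 7.14] F [ 0.4  0.3 -0.1] op 0.999
```

Request:
move_arm --moves '[{"gripper":100,"x":0.2,"y":0.4,"z":3.5,"roll":0},{"gripper":100,"x":0,"y":0,"z":3.6,"roll":0},{"gripper":100,"x":0,"y":0,"z":0,"roll":0},{"gripper":0,"x":0,"y":0,"z":0,"roll":0},{"gripper":0,"x":0,"y":0,"z":0,"roll":0}]'

```text
time_s: 7.52
eef_pos: [0.4908, -0.277, 0.1808]
eef_rot: [0.001, 0.993, 0.121, 0.001]
wrist_force: [0.2, 1.1, 0.3]
opening: 0.607
```

Request:
move_arm --moves '[{"gripper":0,"x":0,"y":0,"z":0,"roll":0},{"gripper":0,"x":0,"y":0,"z":0,"roll":0},{"gripper":0,"x":0,"y":0,"z":0,"roll":0}]'

```text
time_s: 7.9
eef_pos: [0.4906, -0.277, 0.1803]
eef_rot: [0.001, 0.993, 0.121, 0.001]
wrist_force: [-0.5, 0.2, 7.6]
opening: 0.338
```

```bash
python3 -c "
from h import *
go([.487,-.275,.021])"
```

```text
t 7.9 grasp [ 0.4906 -0.277   0.0253] yaw 13.92 ROLL 0.0 dx,dy,dz [-0.3  -0.28  0.43] F [-0.5  0.2  7.6] op 0.338
```

Request:
move_arm --moves '[{"gripper":0,"x":0,"y":0,"z":-1.6,"roll":0},{"gripper":0,"x":0,"y":0,"z":-2,"roll":0},{"gripper":0,"x":0,"y":0,"z":0,"roll":5.6},{"gripper":0,"x":0,"y":0,"z":0,"roll":5.6},{"gripper":0,"x":0,"y":0,"z":0,"roll":5.6}]'

```text
time_s: 8.52
eef_pos: [0.4902, -0.2766, 0.2162]
eef_rot: [0.0, 1.0, -0.027, 0.001]
wrist_force: [-0.0, 0.0, -1.6]
opening: 0.339
```

```bash
python3 -c "
from h import *
go([.499,-.206,.0613],-2.9)"
```

```text
t 8.53 grasp [ 0.4902 -0.2766  0.0612] yaw -3.07 ROLL -0.2 dx,dy,dz [ 0.52 -7.1  -0.01] F [-0.   0.  -1.6] op 0.339
```

Request:
move_arm --moves '[{"gripper":0,"x":0.5,"y":-2.5,"z":0,"roll":0},{"gripper":0,"x":0,"y":-2.5,"z":0,"roll":0},{"gripper":0,"x":0,"y":-2,"z":0,"roll":0},{"gripper":0,"x":0,"y":0,"z":0,"roll":0}]'

```text
time_s: 9.02
eef_pos: [0.4986, -0.2055, 0.2153]
eef_rot: [0.0, 1.0, -0.024, 0.0]
wrist_force: [0.3, -0.5, -1.9]
opening: 0.337
```

```bash
python3 -c "
from h import *
go([.499,-.206,.0613])
w=snap('wrist','w4')['img'][:,:,::-1];s=snap('side','s4')['img'][:,:,::-1]
t=snap('top','t4')['img'][:,:,::-1]
im=np.zeros((600,800,3),np.uint8)
im[:330,:800]=cv2.resize(w[0:140,150:490],(800,330),interpolation=cv2.INTER_CUBIC)
im[330:,:400]=cv2.resize(s[150:285,270:470],(400,270),interpolation=cv2.INTER_CUBIC)
im[330:,400:]=cv2.resize(t[155:263,200:360],(400,270),interpolation=cv2.INTER_CUBIC)
cv2.imwrite('pics/z4.png',im)"
```

```text
t 9.03 grasp [ 0.4986 -0.2055  0.0603] yaw -2.78 ROLL 0.0 dx,dy,dz [ 0.04  0.04 -0.1 ] F [ 0.3 -0.5 -1.9] op 0.337
```

View pics/z4.png

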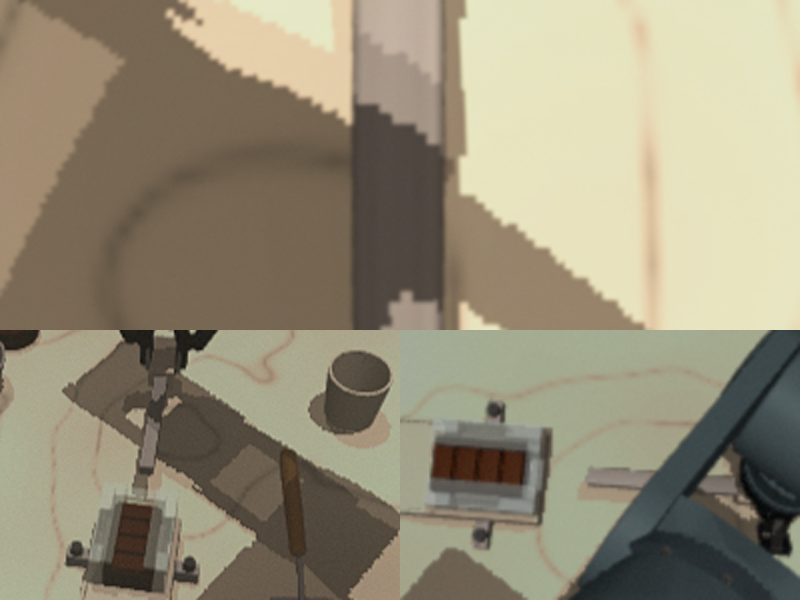

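```bash
python3 - <<'E'
from h import *
c=load('t4');s=load('s4')
m=np.array([.0506,.9987,0]);n=np.array([.9987,-.0506,0]);b=np.array([.5095,.0004,0])
def mf(p): p=p-b;return (p@m*1000).round(1),(p@n*1000).round(1),(p[2]*1000).round(1)
print('roof corners',[mf(onz(c,*p,.078)) for p in[(256.8,194),(254.3,228.2)]])
t=onz(c,274.8,213.2,.059);r=onz(c,200+320/2.5,155+(484-330)/2.5,.059)
print('tip top',mf(t),'other',mf(r)); d=t-r; print(np.degrees(np.arctan2(d[1],d[0])))
# clamps z=.032, bar segments
print('clamps',[mf(onz(c,200+(x-400)/2.5,155+(y-330)/2.5,.032)) for x,y in[(494,411),(483,534)]])
print('chocobar ends centre z.068',[mf(onz(c,200+(x-400)/2.5,155+(y-330)/2.5,.068)) for x,y in[(434,461),(526,468)]])
# triangulate tip (top: top-face end; side: top-face end)
o1,d1=ray(c,274.8,213.2)
for v in(216,219,221):
    o2,d2=ray(s,343,v)
    A=np.stack([d1,-d2],1);k=np.linalg.lstsq(A,o2-o1,rcond=None)[0];print(v,mf(o1+k[0]*d1),mf(o2+k[1]*d2))
E
```

```text
roof corners [(np.float64(2.8), np.float64(37.0), np.float64(78.0)), (np.float64(1.3), np.float64(-40.4), np.float64(78.0))]
tip top (np.float64(-39.8), np.float64(-1.1), np.float64(59.0)) other (np.float64(-162.0), np.float64(-0.0), np.float64(59.0))
87.61918290844851
clamps [(np.float64(55.1), np.float64(57.2), np.float64(32.0)), (np.float64(53.8), np.float64(-59.5), np.float64(32.0))]
chocobar ends centre z.068 [(np.float64(98.1), np.float64(0.8), np.float64(68.0)), (np.float64(15.0), np.float64(0.5), np.float64(68.0))]
216 (np.float64(-40.3), np.float64(-1.9), np.float64(65.1)) (np.float64(-40.3), np.float64(-1.5), np.float64(65.2))
219 (np.float64(-39.6), np.float64(-0.7), np.float64(55.9)) (np.float64(-39.5), np.float64(-1.9), np.float64(55.7))
221 (np.float64(-39.1), np.float64(0.0), np.float64(49.6)) (np.float64(-39.0), np.float64(-2.1), np.float64(49.4))
```

Request:
move_arm --moves '[{"gripper":0,"x":0,"y":-1.4,"z":-0.1,"roll":0},{"gripper":0,"x":0,"y":-1.4,"z":0,"roll":0},{"gripper":0,"x":0,"y":0,"z":0,"roll":0}]'

```text
time_s: 9.55
eef_pos: [0.4998, -0.1775, 0.2155]
eef_rot: [-0.0, 1.0, -0.024, -0.0]
wrist_force: [-0.2, 0.2, -1.8]
opening: 0.336
```

```bash
python3 -c "
from h import *
go([.499,-.206,.0613])
s=snap('side','s5')['img'][:,:,::-1]
t=snap('top','t5')['img'][:,:,::-1]
im=np.zeros((600,800,3),np.uint8)
im[:,:400]=cv2.resize(s[195:285,310:370],(400,600),interpolation=cv2.INTER_CUBIC)
im[:300,400:]=cv2.resize(t[185:245,210:290],(400,300),interpolation=cv2.INTER_CUBIC)
cv2.imwrite('pics/z5.png',im)"
```

```text
t 9.55 grasp [ 0.4998 -0.1775  0.0605] yaw -2.8 ROLL 0.0 dx,dy,dz [ 0.06  2.85 -0.08] F [-0.2  0.2 -1.8] op 0.336
```

View pics/z5.png

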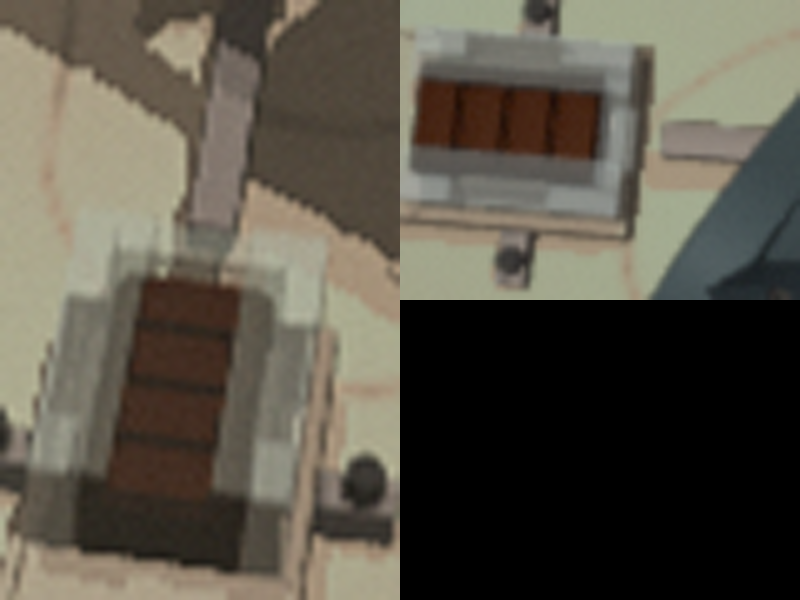

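Request:
move_arm --moves '[{"gripper":0,"x":0,"y":-0.8,"z":0,"roll":0},{"gripper":0,"x":0,"y":-0.6,"z":0,"roll":0},{"gripper":0,"x":0,"y":-0.6,"z":0,"roll":0},{"gripper":0,"x":0,"y":0,"z":0,"roll":0}]'

```text
time_s: 10.15
eef_pos: [0.501, -0.1584, 0.2157]
eef_rot: [-0.0, 1.0, -0.025, -0.0]
wrist_force: [-0.2, 0.4, -1.8]
opening: 0.337
```

```bash
python3 -c "
from h import *
go([.499,-.206,.0613])
c=load('t5');m=np.array([.0506,.9987,0]);n=np.array([.9987,-.0506,0]);b=np.array([.5095,.0004,0]);p=onz(c,262.4,213.2,.059)-b;print(p@m,p@n)"
```

```text
t 10.15 grasp [ 0.501  -0.1584  0.0607] yaw -2.85 ROLL 0.0 dx,dy,dz [ 0.04  4.77 -0.06] F [-0.2  0.4 -1.8] op 0.337
-0.011620416407072502 -0.003216796076862529
```

No contact force and the tip is about 7 mm into the hole. Pushing.

Request:
move_arm --moves '[{"gripper":0,"x":0.15,"y":-0.5,"z":0,"roll":0},{"gripper":0,"x":0,"y":-0.5,"z":0,"roll":0},{"gripper":0,"x":0,"y":-0.5,"z":0,"roll":0},{"gripper":0,"x":0,"y":-0.5,"z":0,"roll":0},{"gripper":0,"x":0,"y":0,"z":0,"roll":0}]'

```text
time_s: 10.78
eef_pos: [0.5042, -0.141, 0.2167]
eef_rot: [0.003, 1.0, -0.025, 0.001]
wrist_force: [-1.3, -11.7, -1.5]
opening: 0.34
```

Request:
move_arm --moves '[{"gripper":0,"x":0,"y":-0.6,"z":0,"roll":0},{"gripper":0,"x":0,"y":-0.6,"z":0,"roll":0},{"gripper":0,"x":0,"y":-0.6,"z":0,"roll":0},{"gripper":0,"x":0,"y":-0.6,"z":0,"roll":0},{"gripper":0,"x":0,"y":-0.6,"z":0,"roll":0}]'

```text
time_s: 11.4
eef_pos: [0.5058, -0.1114, 0.2168]
eef_rot: [0.003, 1.0, -0.025, 0.001]
wrist_force: [0.0, -14.0, -1.5]
opening: 0.334
```

```bash
python3 -c "
from h import *
go([.499,-.206,.0613])"
```

```text
t 11.4 grasp [ 0.5058 -0.1114  0.0618] yaw -2.87 ROLL 0.0 dx,dy,dz [-0.21  9.48  0.05] F [  0.  -14.   -1.5] op 0.334
```

Request:
move_arm --moves '[{"gripper":0,"x":0,"y":-0.5,"z":0,"roll":0},{"gripper":0,"x":0,"y":-0.4,"z":0,"roll":0},{"gripper":0,"x":0,"y":-0.4,"z":0,"roll":0},{"gripper":0,"x":0,"y":-0.4,"z":0,"roll":0},{"gripper":0,"x":0,"y":-0.4,"z":0,"roll":0}]'

```text
time_s: 12.02
eef_pos: [0.5069, -0.0904, 0.2168]
eef_rot: [0.003, 1.0, -0.025, 0.001]
wrist_force: [-1.8, -14.2, -2.0]
opening: 0.338
```

Request:
move_arm --moves '[{"gripper":0,"x":0,"y":-0.4,"z":0,"roll":0},{"gripper":0,"x":0,"y":-0.4,"z":0,"roll":0},{"gripper":0,"x":0,"y":-0.4,"z":0,"roll":0},{"gripper":0,"x":0,"y":-0.4,"z":0,"roll":0},{"gripper":0,"x":0,"y":-0.4,"z":0,"roll":0}]'

```text
time_s: 12.65
eef_pos: [0.507, -0.0677, 0.2157]
eef_rot: [0.0, 1.0, -0.025, -0.0]
wrist_force: [0.2, -1.1, -0.9]
opening: 0.339
```

```bash
python3 -c "
from h import *
go([.499,-.206,.0613])"
```

```text
t 12.65 grasp [ 0.507  -0.0677  0.0607] yaw -2.87 ROLL 0.0 dx,dy,dz [-0.11 13.85 -0.06] F [ 0.2 -1.1 -0.9] op 0.339
```

Request:
move_arm --moves '[{"gripper":0,"x":0,"y":-0.4,"z":0,"roll":0},{"gripper":0,"x":0,"y":-0.4,"z":0,"roll":0},{"gripper":0,"x":0,"y":-0.4,"z":0,"roll":0},{"gripper":0,"x":0,"y":-0.4,"z":0,"roll":0},{"gripper":0,"x":0,"y":0,"z":0,"roll":0}]'

```text
time_s: 13.28
eef_pos: [0.5078, -0.0517, 0.2156]
eef_rot: [-0.0, 1.0, -0.025, -0.0]
wrist_force: [0.3, -0.1, -2.1]
opening: 0.341
```

```bash
python3 -c "
from h import *
go([.499,-.206,.0613])
s=snap('side','s6')['img'][:,:,::-1]
t=snap('top','t6')['img'][:,:,::-1]
im=np.zeros((600,800,3),np.uint8)
im[:,:400]=cv2.resize(s[215:365,290:390],(400,600),interpolation=cv2.INTER_CUBIC)
im[:320,400:]=cv2.resize(t[175:255,180:280],(400,320),interpolation=cv2.INTER_CUBIC)
cv2.imwrite('pics/z6.png',im)"
```

```text
t 13.28 grasp [ 0.5078 -0.0517  0.0606] yaw -2.87 ROLL 0.0 dx,dy,dz [-0.11 15.46 -0.07] F [ 0.3 -0.1 -2.1] op 0.341
```

View pics/z6.png

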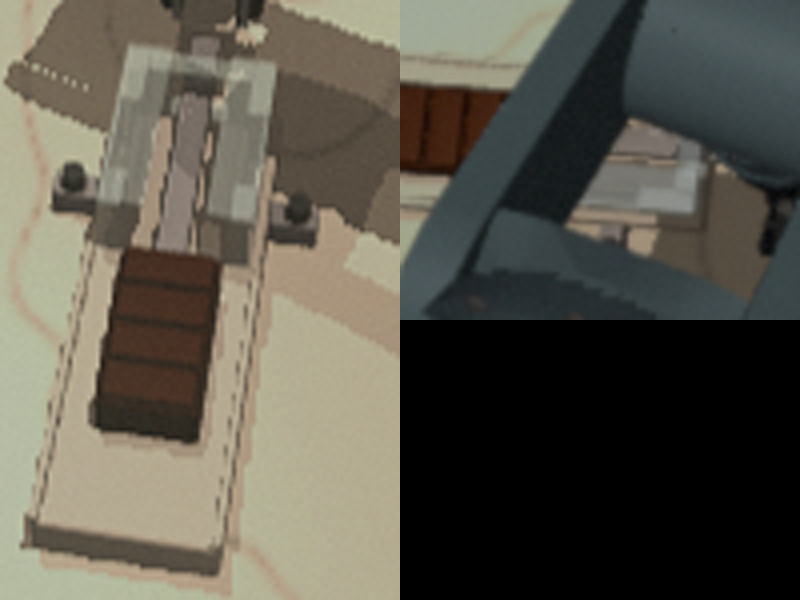

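The side view shows the bar on the landing, square, with the pusher behind it. Top rear edge at zoom (172,252), top front edge at (150,405). I'll measure it.

```bash
python3 -c "
from h import *
c=load('s6');m=np.array([.0506,.9987,0]);n=np.array([.9987,-.0506,0]);b=np.array([.5095,.0004,0])
for x,y,z in[(172,252,.068),(148,405,.068),(145,440,.032),(170,250,.059)]:
  p=onz(c,290+x/4,215+y/4,z)-b;print(p@m,p@n)"
```

```text
0.11911011458081515 -0.002177279316771698
0.20187072296198633 -0.002739600934676782
0.20171763042952565 -0.001404895416296062
0.11264740825095493 -0.00037045295903095286
```

The bar's centre is at about 160 mm and about 2 mm off the centre line. Withdrawing.

Request:
move_arm --moves '[{"gripper":0,"x":0,"y":0.8,"z":0,"roll":0},{"gripper":0,"x":0,"y":1.5,"z":0,"roll":0},{"gripper":0,"x":0,"y":1.5,"z":0,"roll":0},{"gripper":0,"x":0,"y":1.5,"z":0,"roll":0},{"gripper":0,"x":0,"y":1.5,"z":0,"roll":0}]'

```text
time_s: 14.0
eef_pos: [0.5043, -0.1214, 0.2157]
eef_rot: [0.0, 1.0, -0.025, 0.0]
wrist_force: [0.1, -0.2, -1.1]
opening: 0.341
```

Request:
move_arm --moves '[{"gripper":0,"x":0,"y":2,"z":0,"roll":0},{"gripper":0,"x":0,"y":2,"z":0,"roll":0},{"gripper":0,"x":0,"y":2,"z":0,"roll":0},{"gripper":0,"x":0,"y":2,"z":0,"roll":0},{"gripper":0,"x":0,"y":1,"z":0,"roll":0}]'

```text
time_s: 14.62
eef_pos: [0.4998, -0.2115, 0.2158]
eef_rot: [0.0, 1.0, -0.026, 0.0]
wrist_force: [-0.6, -0.8, -2.2]
opening: 0.338
```

```bash
python3 -c "
from h import *
go([.499,-.206,.0258])"
```

```text
t 14.62 grasp [ 0.4998 -0.2115  0.0608] yaw -2.95 ROLL 0.0 dx,dy,dz [-0.11 -0.54  3.5 ] F [-0.6 -0.8 -2.2] op 0.338
```

Request:
move_arm --moves '[{"gripper":0,"x":0,"y":0,"z":1.5,"roll":0},{"gripper":0,"x":0,"y":0,"z":1.2,"roll":0},{"gripper":0,"x":0,"y":0,"z":0.6,"roll":0},{"gripper":0,"x":0,"y":0,"z":0.2,"roll":0},{"gripper":0,"x":0,"y":0,"z":0,"roll":0}]'

```text
time_s: 15.25
eef_pos: [0.5, -0.2094, 0.1807]
eef_rot: [-0.0, 1.0, -0.025, -0.0]
wrist_force: [0.2, 0.2, -1.2]
opening: 0.343
```

```bash
python3 -c "
from h import *
go([.499,-.206,.0258])"
```

```text
t 15.25 grasp [ 0.5    -0.2094  0.0257] yaw -2.84 ROLL 0.0 dx,dy,dz [-0.12 -0.34 -0.01] F [ 0.2  0.2 -1.2] op 0.343
```

Request:
move_arm --moves '[{"gripper":100,"x":0,"y":0,"z":0,"roll":0},{"gripper":100,"x":0,"y":0,"z":0,"roll":0},{"gripper":100,"x":0,"y":0,"z":0,"roll":0},{"gripper":100,"x":0,"y":0,"z":-2,"roll":0},{"gripper":100,"x":0,"y":0,"z":-4,"roll":0}]'

```text
time_s: 15.88
eef_pos: [0.4991, -0.2095, 0.2397]
eef_rot: [-0.001, 1.0, -0.025, -0.002]
wrist_force: [1.8, 0.0, -0.0]
opening: 0.999
```

Request:
move_arm --moves '[{"gripper":100,"x":0,"y":0,"z":-5,"roll":0},{"gripper":100,"x":0,"y":0,"z":-5,"roll":0},{"gripper":100,"x":0,"y":0,"z":0,"roll":0},{"gripper":100,"x":0,"y":0,"z":0,"roll":0}]'

```text
time_s: 16.38
eef_pos: [0.4997, -0.2098, 0.3404]
eef_rot: [-0.0, 1.0, -0.025, -0.0]
wrist_force: [-0.4, 0.6, -0.9]
opening: 1.002
```

```bash
python3 -c "
from h import *
go([.499,-.206,.0258])
snap('side','s7')"
```

```text
t 16.38 grasp [ 0.4997 -0.2098  0.1854] yaw -2.89 ROLL 0.0 dx,dy,dz [-0.08 -0.37 15.96] F [-0.4  0.6 -0.9] op 1.002
```

View pics/s7.png

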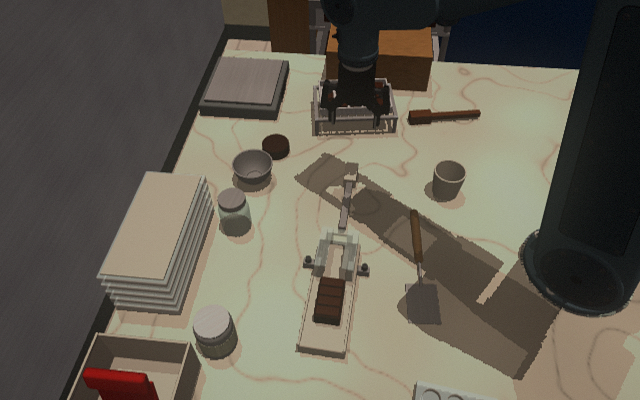

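The bar is flat on the landing at about (329,299). The pusher lies on the bench, handle at (351,172) and tip at about (344,227), and the gripper is clear above it. The bystanders look unmoved.

```bash
python3 -c "
from h import *
c=load('s7');m=np.array([.0506,.9987,0]);n=np.array([.9987,-.0506,0]);b=np.array([.5095,.0004,0])
p=onz(c,333,278,.068)-b;print('bar rear',p@m,p@n);p=onz(c,344,226,.015)-b;print('tip',p@m,p@n)
print(ctrl.hand_in())"
```

```text
bar rear 0.11911011458081515 -0.002177279316771698
tip -0.05183320302953361 -0.003700628918266003
the job is handed in; nothing more can be done
None
```

The chocolate bar is out of the mould and lying flat on the landing, and the job is handed in at about 16.4 s of the 51 s allowed. `hand_in()` gives no verdict, so the points below come from my own checks.

- **What I did:** I drew the pusher out by its bar, regripped it by the handle and aligned it with the hole. It pushed with at most about 14 N on any reading. I then drew it back and laid it on the bench.
- **Bar:** While the pusher was still behind it, its centre measured about 160 mm from the mould's back face. That puts its rear about 17–20 mm past the mouth, and it sits about 2 mm off the centre line. In the final side picture it looked unchanged, but the figure I printed then reused the earlier pixel, so it was not a fresh measurement.
- **Pusher:** It lies on the bench with its tip about 52 mm behind the back wall. The gripper is open and well above it.
- **Bystanders:** They looked unmoved in the final side view, but I did not measure them.
- **Disagreement:** Before insertion, triangulating the tip's height gave anything from 50 to 65 mm, depending on which pixel I took as the edge. I went by the arm's own position instead, and the tip entered the hole without contact force.

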